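Hang the draining basket in the sprung hook of the drip stand

TASK

Pick up the wire draining basket by its black grip and hang it on the drip stand. Bring its crossbar level into the open side of the steel hook, press it lightly against the red sprung keeper until it is past the front lip, then lower it gently all the way down into the throat and let go, so that it hangs still and straight over the tray. Feel your way and never force basket against stand (keep well under 20 N), and leave the mug, the jar and the spice shaker where they stand.

Things in the scene. Friction and masses are not known exactly. Their poses are not given: they have to be found in the camera images.
- basket_grip (a point): Centre of the black grip block on top of the loose draining basket (250 g or so). The block is 20 x 20 x 40 mm (x, y, z of the basket), its centre 153 mm above the basket's underside. z is up; the basket's crossbar runs along y. The basket is the same after a half turn about z.
- basket_bar (a point): Centre of the basket's round steel crossbar: 8 mm thick, straight for 60 mm along y, 53 mm straight below the grip's centre and 100 mm above the basket's underside. An 8 mm round stem joins its middle to the grip; 6 mm bail wires go down from its ends (33 to 40 mm from the middle) to a wire cup 76 mm across and 50 mm high. The basket hangs upright from the crossbar by itself.
- basket: The whole draining basket: origin at the centre of its underside, z up, y along its crossbar.
- drip_stand: Fixed stand: a steel drip tray 175 x 130 mm (x, y), 12 mm high; origin on the worktop, 70 mm from its front (open) edge, z up. x points from the open side of the hook to the post, so the basket is brought in along +x; the crossbar must lie along y. The post (14 mm thick, 164 mm high with a black clamp) stands 90 mm from the origin along +x. The clamp carries the hook.
- hook_home (a point): Point of the stand, 129 mm above the worktop, axes as the stand's: the crossbar's centre would rest here if the hook's rod were pushed fully home in the clamp. It never is: the hook is clamped 8 to 68 mm further out, towards -x; how far is not measured and stays fixed: find it by feel or eye. y and z are exact. The three hook_ points are all given as if the rod were home.
- hook_slot (a point): 18 mm above hook_home: middle height of the side opening, where the crossbar's centre goes in. The hook is two steel cheeks 5 mm thick at y -18 and +18 mm (stem between, bail wires outside). Opening 16 mm high: below it a front lip with rounded top at hook_home z +10 mm, x -13 to -6 mm; above it a roof, z +26 to +34 mm, x -18 to +10 mm. Throat floor at z -4 mm.
- hook_keeper (a point): Middle of the front face of the red keeper (untouched), between the cheeks: x 0 of hook_home, z +6 (rounded edge) to +24 mm, 28 mm wide. A spring backs it: 1.2 N at first touch, 0.6 N more per mm, hard stop after 6 mm. The crossbar's centre clears the lip from hook_home x -2 mm (2.4 N) to +2 mm (4.8 N, stop). Lowered there it slips under the keeper, which springs out again over it.
- mug_stripe: Bystander: striped mug, 84 x 120 x 91 mm, origin at its underside, z up.
- jar_salt: Bystander: glass jar with brown lid, 68 mm across, 88 mm high, origin at its underside, z up.
- spice_a: Bystander: spice shaker with green lid, 46 mm across, 106 mm high, origin at its underside, z up.
Things that resemble listed ones, but are neither listed nor needed, are in the scene too. What is shaped like the basket but purple is not meant.

How it is judged:
On the way, in this order (a step that is already met when the one before it is completed fails the run):
1. the basket is lifted clear of the worktop (height (world z) of basket above 0.02 m), for 0.1 s.
2. the crossbar is in the side opening of the hook, above the throat, and presses lightly on the keeper (z of basket_bar in the frame of hook_home between 0.011 and 0.025 m and x of basket_bar in the frame of hook_home between -0.074 and -0.001 m and y of basket_bar in the frame of hook_home between -0.012 and 0.012 m and contact force between basket and drip_stand above 1 N), for 0.1 s.
At the end, for the whole second after the job is handed in: The basket hangs freely in the hook, let go and at rest: its crossbar lies on the throat floor (height within 3 mm, sideways within 12 mm, along y of the stand within 0.2 rad) and the basket is upright within 0.15 rad. The mug, the jar and the spice shaker are where they were (z of basket_bar in the frame of hook_home between -0.003 and 0.003 m and x of basket_bar in the frame of hook_home between -0.075 and 0 m and y of basket_bar in the frame of hook_home between -0.012 and 0.012 m and angle between the y axis of basket_bar and the y axis of hook_home, either way round below 0.2 rad and angle between basket's own z axis and vertical below 0.15 rad and linear speed of basket below 0.03 m/s and contact force between basket and drip_stand above 0.5 N); the robot touches nothing.
It fails at once if basket and stand are pressed together with more than 20 N (contact force between basket and drip_stand above 20 N).
It fails at once if the bystander mug_stripe is moved by more than 25 mm or tipped (distance of mug_stripe from where it was at the start of the episode above 0.025 m or angle between mug_stripe's own z axis and vertical above 0.3 rad).
It fails at once if the bystander jar_salt is moved by more than 25 mm or tipped (distance of jar_salt from where it was at the start of the episode above 0.025 m or angle between jar_salt's own z axis and vertical above 0.3 rad).
It fails at once if the bystander spice_a is moved by more than 25 mm or tipped (distance of spice_a from where it was at the start of the episode above 0.025 m or angle between spice_a's own z axis and vertical above 0.3 rad).
It also fails if it takes over 51 s, if anything falls off the work surface, if the arm or the gripper's body presses on something with over 40 N, if the wrist force passes 120 N, or if a joint passes its speed limit or range.

ROBOT

A 6-joint arm with a two-finger parallel gripper is mounted at the origin on a cart in front of the work surface, level with it; the furniture and walls round the work are solid. World frame = base frame: x ahead of the robot, y to its left, z up, the work surface at z = 0. Lengths are in m, angles in rad, forces in N, time in s.
With the tool pointing down it reaches from about 0.35 to 0.975 m from the base axis. Payload 4.9 kg.
Tool frame: the origin (TCP) lies midway between the tips of the shut fingers; the grasp point (between the pads) lies 19 mm behind it; z points along the fingers, y is the line along which they close (so a half turn about z gives the same grasp; the last joint's range is limited). The gripper opens to 85 mm and grips with 20 to 120 N. Pads are 22 mm wide; open, the fingers measure 114 mm over their backs; the gripper's body (76 mm by 85 mm) begins 54 mm behind the grasp point. The pads swing forward as they close: fully open they stand 13 mm farther back than shut.
Start: joints at [-1.315, 0.053, 1.613, -0, 1.476, -0.119], TCP at [0.229, -0.582, 0.205] pointing down, gripper open.
Joint ranges: [-3.01, 3.01], [-1.01, 2.22], [0.06, 2.58], [-1.02, 4.17], [0.09, 2.62], [-3.14, 3.14]. Speed limits (rad/s): [2.57, 2.57, 3.14, 3.14, 3.14, 3.14].

INTERFACE

Orientations are given as a rotation vector (axis times angle).
In Python, from station import ctrl, optics, job gives the robot as it stands.
- The arm moves only by the shell command python3 -m jog 'ROWS' [OPENING] [FORCE]. ROWS is JSON, a list of rows, each a list of 2 entries, a list of its own where there are three numbers: the shift along the tool's x, y, z in m, then the turn, a rotation vector about the tool's x, y, z in rad. A call has 1 to 5 rows; each row is the pose to reach, as a shift and turn from the pose commanded when the call began, along the tool's axes at that moment; what a row does not reach only later rows make up. A row lasts 1/10 s, in which the tool goes at most 50 mm and 8.59 degrees, less where a joint would pass 70% of its speed; a pose out of reach is approached as far as the arm can. A call with a gripper value outside its range is refused whole. OPENING is the opening, from 0 (shut) to 1 (fully open), set as the call begins (- or left out, the last holds). The fingers move at their own pace and stop on an object; FORCE is the grip in N (left out, the last holds). Time passes only in rows, so rows that repeat a pose let the fingers close. It gives the time, the measured TCP pose, the force, the opening and the grip force at its end, in the units of the state.
- ctrl.get_obs(): the state, without advancing time (a new reading comes with each control period).
- optics.get_image(name): name is "scene" or "top" or "wrist"; returns a dict with "image" (420x560x3 uint8, blue, green, red), "fx", "fy", "cx", "cy" (pixels), "rvec" (rotation vector, rad) and "tvec" (3), from world to camera coordinates, as OpenCV has them; the wrist camera has in their place "mount" (4x4, takes a point from camera to tool coordinates, whose origin is the TCP and whose axes are the flange's). Camera axes: x right, y down, z forward; pixel columns grow to the right and rows downward; lengths in m; the calibration is good to about 2 mm. A picture is of the moment at which its call begins: read the wrist's pose just before it. There is no depth.
- job.finish_job(): hands the job in; it is judged then, once.
The state is a dict: "t": time; "q": joint angles; "dq": joint speeds; "effort": joint torques, N m; "tool_pos": TCP position; "tool_rot": TCP orientation; "contact_force": force on the tool from outside, world axes, zero at the start; "wrist_torque": the same for the moment, N m; "opening": finger opening in m; "grip_force": force on a finger pad.
Only numpy, scipy, OpenCV 4.12 (cv2) and the standard library are available. Lean on these libraries where they do the work, as an engineer would, in place of code of your own. Each camera call takes 0.05 s, during which the arm holds its last target. There are 200 camera calls.

## Working session

There is one attempt and no reset: what is moved stays moved. The work goes in short steps, Python scripts to look and compute and a shell command to move; the robot and the scene stay as the last step left them, time stands still between calls to the robot, and variables do not carry over. Pictures are saved under pics/ and viewed, at most 10 in all, crops included, and the job is handed in when it is done.

```bash
mkdir -p pics; python3 - <<'E'
from station import ctrl, optics
import cv2,pickle
o=ctrl.get_obs();print({k:o[k] for k in('t','tool_pos','tool_rot','opening')})
d={}
for n in('scene','top'):
    d[n]=optics.get_image(n);cv2.imwrite(f'pics/{n}0.png',d[n]['image'])
pickle.dump(d,open('d0.pkl','wb'))
for n in d: print(n,d[n]['fx'],d[n]['rvec'],d[n]['tvec'])
E
```

```text
{'t': 0.0, 'tool_pos': array([ 0.22862654, -0.58096373,  0.20348037]), 'tool_rot': array([-3.08461476e+00, -5.84874880e-01,  2.01167277e-04]), 'opening': 0.08518130277527773}
scene 395.86437223441555 [ 1.185878   -2.01899663  1.15477337] [0.25176228 0.30350564 0.94513487]
top 496.0248027947838 [ 2.12282321 -2.14552983  0.16604578] [0.0299595  0.49351934 1.62315712]
```

View pics/scene0.png

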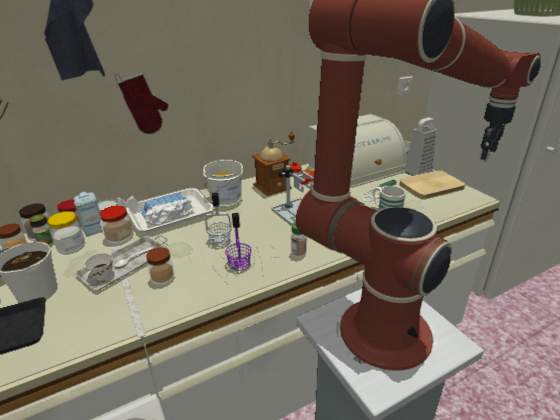

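View pics/top0.png

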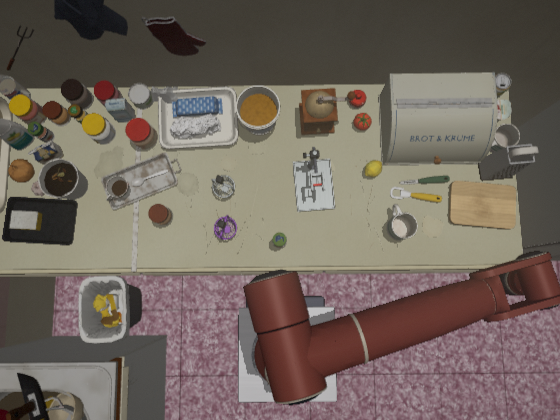

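The scene view shows two baskets: a steel one, with its grip at scene (215,199) and top (223,186), and a purple one at scene (236,220) and top (225,228). The steel one fits the description. The stand is at top (313,185), the shaker at (279,240), the jar at (158,214) and the mug at (402,226). I'll confirm with one enlarged crop.

```bash
cat > h.py <<'E'
import numpy as np,cv2
def ray(c,uv):
    R,_=cv2.Rodrigues(np.array(c['rvec'],float));t=np.array(c['tvec'],float)
    d=R.T@np.array([(uv[0]-c['cx'])/c['fx'],(uv[1]-c['cy'])/c['fy'],1.]);return -R.T@t,d/np.linalg.norm(d)
def plane(c,uv,z):
    o,d=ray(c,uv);return o+d*(z-o[2])/d[2]
def tri(rs):
    A=np.zeros((3,3));b=np.zeros(3)
    for o,d in rs:
        P=np.eye(3)-np.outer(d,d);A+=P;b+=P@o
    X=np.linalg.solve(A,b);return X,[float(np.linalg.norm((np.eye(3)-np.outer(d,d))@(X-o))) for o,d in rs]
def wcam(c,o):
    # world->cam for wrist
    Rt,_=cv2.Rodrigues(np.array(o['tool_rot'],float));T=np.eye(4);T[:3,:3]=Rt;T[:3,3]=o['tool_pos']
    W=np.linalg.inv(T@np.array(c['mount']));c=dict(c);c['rvec']=cv2.Rodrigues(W[:3,:3])[0];c['tvec']=W[:3,3];return c
def proj(c,P):
    return cv2.projectPoints(np.array(P,float).reshape(-1,1,3),np.array(c['rvec'],float),np.array(c['tvec'],float),np.array([[c['fx'],0,c['cx']],[0,c['fy'],c['cy']],[0,0,1.]]),None)[0][:,0]
E
python3 - <<'E'
import pickle,cv2,numpy as np
from h import *
d=pickle.load(open('d0.pkl','rb'))
t,s=d['top'],d['scene']
print('grip tri',tri([ray(t,(223,178)),ray(s,(215,199))]))
for z in(0.153,.05,0):print('top(223,186)',z,plane(t,(223,186),z))
for n,uv,z in(('spice',(279,240),.106),('jar',(158,214),.088),('purple',(225,228),.1),('trayTL',(293,162),.012),('trayTR',(332,159),.012),('trayBR',(335,207),.012),('trayBL',(297,211),.012)):print(n,plane(t,uv,z).round(3))
a=cv2.resize(t['image'][145:250,180:350],None,fx=4.6,fy=4.6,interpolation=2)
b=cv2.resize(s['image'][160:275,190:330],None,fx=2.5,fy=2.5,interpolation=2)
im=np.zeros((600,800,3),np.uint8);a=cv2.resize(t['image'][150:225,200:340],None,fx=5.5,fy=5.5,interpolation=2)
a=cv2.resize(a,(560,300));b=cv2.resize(s['image'][165:275,195:325],(355,300),interpolation=2);im[:300,:560]=a;im[300:,:355]=b
cv2.imwrite('pics/c1.png',im)
E
```

```text
grip tri (array([0.5604617 , 0.1989685 , 0.14795628]), [0.00407896667439406, 0.004078966674394076])
top(223,186) 0.153 [0.53190642 0.1944214  0.153     ]
top(223,186) 0.05 [0.55251811 0.20647719 0.05      ]
top(223,186) 0 [0.56252378 0.21232951 0.        ]
spice [0.364 0.02  0.106]
jar [0.455 0.413 0.088]
purple [0.405 0.193 0.1  ]
trayTL [ 0.642 -0.031  0.012]
trayTR [ 0.651 -0.166  0.012]
trayBR [ 0.483 -0.171  0.012]
trayBL [ 0.471 -0.042  0.012]
```

View pics/c1.png

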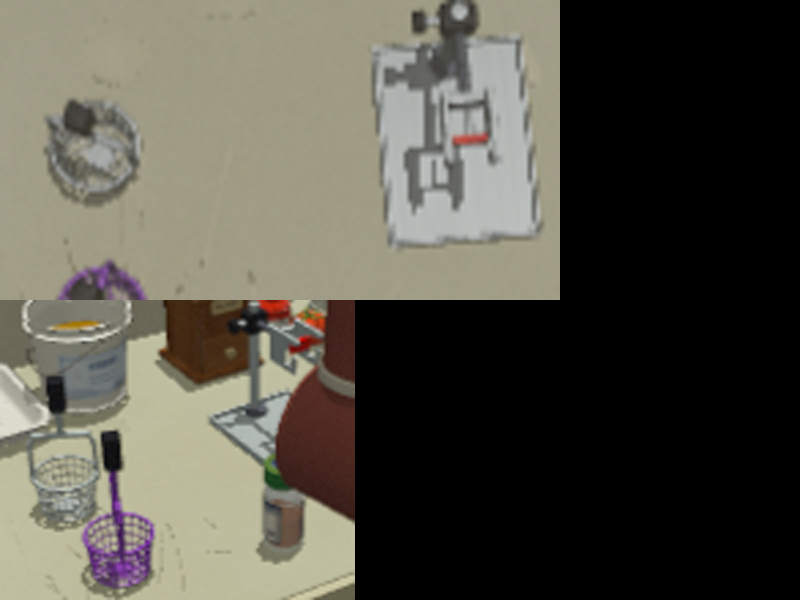

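Steel basket confirmed: a bare wire bail with a black grip, at about (0.56, 0.20). The purple one beside it is not meant. The stand's tray runs along world +x with a yaw of about 3°. I'll go above the basket for a close look.

```bash
cat > go.py <<'E'
import sys,numpy as np
from scipy.spatial.transform import Rotation as Ro
from station import ctrl
def need(p,yaw,rem=True):
    # yaw = world angle (deg) of tool y, tool straight down
    o=ctrl.get_obs();R=Ro.from_rotvec(o['tool_rot']);a=np.radians(yaw)
    y=np.array([np.cos(a),np.sin(a),0]);z=np.array([0,0,-1.]);T=Ro.from_matrix(np.c_[np.cross(y,z),y,z])
    print('t',round(o['t'],2),'pos',o['tool_pos'].round(4),'F',o['contact_force'].round(1),'q',o['q'].round(2))
    print('shift',R.inv().apply(np.array(p)-o['tool_pos']).round(4),'turn',(R.inv()*T).as_rotvec().round(4))
if __name__=='__main__':
    v=[float(x) for x in sys.argv[1:]];need(v[:3],v[3])
E
python3 go.py .54 .19 .33 15
```

```text
t 0.1 pos [ 0.2286 -0.581   0.2036] F [-0.   0.6 -1.1] q [-1.32  0.05  1.61  0.    1.48 -0.12]
shift [ 0.572  -0.6037 -0.1251] turn [-1.3000e-03 -1.5000e-03 -1.4578e+00]
```

```bash
python3 -m jog '[[[0.01,-0.01,-0.045],[0,0,-0.14]],[[0.04,-0.04,-0.08],[0,0,-0.28]],[[0.07,-0.07,-0.105],[0,0,-0.42]],[[0.105,-0.11,-0.12],[0,0,-0.56]],[[0.14,-0.145,-0.125],[0,0,-0.7]]]' 1 && python3 go.py .54 .19 .33 15
```

```text
t: 0.6
tool_pos: [0.303, -0.4025, 0.3305]
tool_rot: [2.693, 1.613, 0.0]
contact_force: [0.8, -0.3, 0.5]
opening: 0.0853
grip_force: 0.0
t 0.6 pos [ 0.303  -0.4025  0.3305] F [ 0.8 -0.3  0.5] q [-1.07 -0.29  1.72  0.    1.71 -0.58]
shift [ 6.342e-01 -7.060e-02 -6.000e-04] turn [ 0.0018  0.0024 -0.7532]
```

```bash
python3 -m jog '[[[0.05,-0.006,0],[0,0,-0.14]],[[0.1,-0.011,0],[0,0,-0.28]],[[0.148,-0.017,0],[0,0,-0.42]],[[0.197,-0.022,0],[0,0,-0.56]],[[0.246,-0.028,0],[0.002,0.002,-0.7]]]' && python3 go.py .54 .19 .33 15
```

```text
t: 1.1
tool_pos: [0.3951, -0.1718, 0.3282]
tool_rot: [-1.976, -2.439, -0.001]
contact_force: [0.1, -0.7, 0.6]
opening: 0.0853
grip_force: 0.0
t 1.1 pos [ 0.3951 -0.1718  0.3282] F [ 0.1 -0.7  0.6] q [-0.58 -0.47  1.86  0.    1.75 -0.79]
shift [ 0.3238  0.2169 -0.0012] turn [-0.001  -0.0026 -0.0525]
```

```bash
python3 -m jog '[[[0.041,0.027,0],[0,0,-0.05]],[[0.082,0.054,0],[0,0,-0.05]],[[0.123,0.082,0],[0,0,-0.05]],[[0.164,0.109,0],[0,0,-0.05]],[[0.203,0.136,0],[0,-0.002,-0.05]]]' && python3 go.py .54 .19 .33 15
```

```text
t: 1.6
tool_pos: [0.4872, 0.0548, 0.3286]
tool_rot: [-1.921, -2.485, 0.001]
contact_force: [0.9, -0.7, 0.4]
opening: 0.0855
grip_force: 0.0
t 1.6 pos [0.4872 0.0548 0.3286] F [ 0.9 -0.7  0.4] q [-0.04 -0.32  1.74  0.    1.71 -0.29]
shift [ 0.1176  0.0852 -0.0015] turn [-0.0012 -0.0004 -0.0072]
```

```bash
python3 -m jog '[[[0.04,0.028,0],[0,0,0]],[[0.08,0.056,0],[0,0,0]],[[0.118,0.085,0],[0,0,0]],[[0.118,0.085,0],[0,0,0]]]' && python3 - <<'E'
from station import ctrl, optics
import cv2,pickle
from h import *
o=ctrl.get_obs();w=optics.get_image('wrist')
pickle.dump((o,w),open('w1.pkl','wb'))
print(o['tool_pos'],o['tool_rot'],np.array(w['mount']).round(3),w['fx'])
c=wcam(w,o)
print(proj(c,[[.56,.199,.153],[.56,.199,.173],[.56,.2,0]]))
cv2.imwrite('pics/w1.png',w['image'])
E
```

```text
t: 2.0
tool_pos: [0.5399, 0.1925, 0.3267]
tool_rot: [-1.912, -2.487, 0.003]
contact_force: [-0.4, -0.7, -0.4]
opening: 0.0856
grip_force: 0.0
[0.53993792 0.19247799 0.32667971] [-1.91243423 -2.48713806  0.00294888] [[ 0.    -0.962 -0.273  0.069]
 [ 1.     0.001 -0.    -0.   ]
 [ 0.001 -0.273  0.962 -0.169]
 [ 0.     0.     0.     1.   ]] 307.8907409490721
[[296.78730415 186.70147255]
 [297.83581905 190.33236959]
 [291.62876671 167.65743884]]
```

View pics/w1.png

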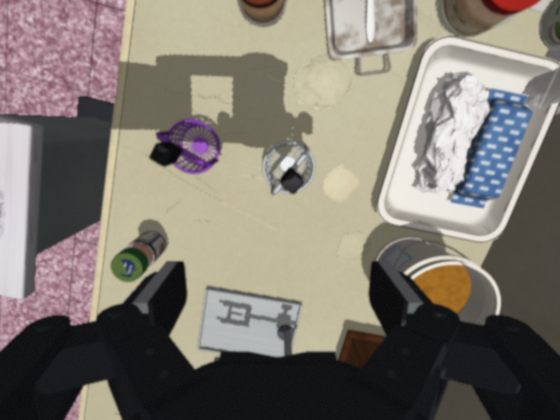

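The wrist view shows the steel basket at (288,166) with its grip at (291,181), and the purple one at (195,146). The tray is at (250,320). I'll measure the grip and enlarge it for its yaw.

```bash
python3 - <<'E'
import pickle,cv2
from h import *
o,w=pickle.load(open('w1.pkl','rb'));c=wcam(w,o)
im=w['image'];g=im.max(2);x0,y0=255,130
m=(g[y0:205,x0:325]<50).astype(np.uint8)
n,l,s,ce=cv2.connectedComponentsWithStats(m)
for i in range(1,n):
    if s[i,4]>30: print(s[i],ce[i]+[x0,y0])
cc=cv2.resize(im[y0:205,x0:325],None,fx=8,fy=8,interpolation=2)
cv2.imwrite('pics/w1c.png',cc)
d=pickle.load(open('d0.pkl','rb'))
print(tri([ray(c,(291,181)),ray(d['scene'],(215,199)),ray(d['top'],(220,179.3))]))
print(plane(c,(291,181),.163),plane(c,(288,166),.025))
E
```

```text
[ 26  39  21  14 141] [289.85815603 175.34751773]
(array([0.55271593, 0.20438819, 0.15398424]), [0.0010833025344397528, 0.001152247372263719, 0.0007542738345939127])
[0.5510779  0.20520867 0.163     ] [0.55210383 0.20398305 0.025     ]
```

View pics/w1c.png

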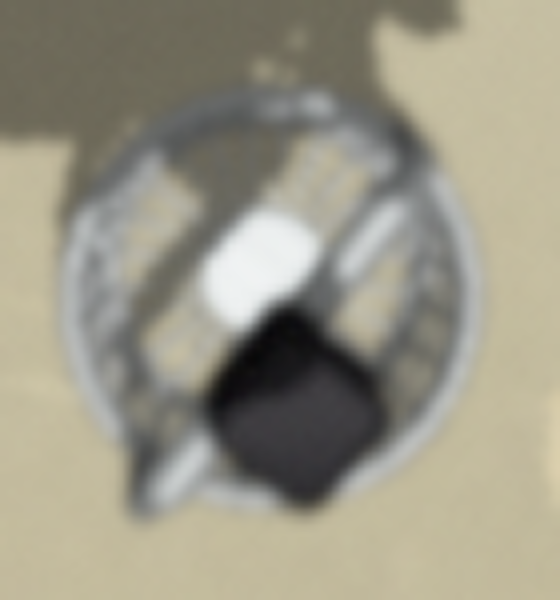

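```bash
python3 - <<'E'
import pickle
from h import *
o,w=pickle.load(open('w1.pkl','rb'));c=wcam(w,o)
P=lambda u,v,z:plane(c,(255+u/8,130+v/8),z)
def ang(a,b):
    d=b-a;print(np.degrees(np.arctan2(d[1],d[0])),np.linalg.norm(d))
ang(P(150,495,.097),P(410,165,.097)); print((P(150,495,.097)+P(410,165,.097))/2)
ang(P(308,505,.173),P(385,415,.173));ang(P(215,410,.173),P(308,505,.173))
E
python3 go.py .552 .204 .26 -30
```

```text
67.14872801488958 0.06793892974169995
[0.55171981 0.20594371 0.097     ]
65.48165836823253 0.015797826649356344
-30.87832233682095 0.017934379361616005
t 2.05 pos [0.5396 0.1903 0.3271] F [ 0.2 -0.9  0.6] q [ 0.21 -0.11  1.57  0.    1.68 -0.05]
shift [0.01   0.0158 0.0671] turn [-0.0043  0.0009  0.7815]
```

```bash
python3 -m jog '[[[0.01,0.016,0.02],[0,0,0.14]],[[0.01,0.016,0.03],[0,0,0.28]],[[0.01,0.016,0.04],[0,0,0.42]],[[0.01,0.016,0.05],[0,0,0.56]],[[0.01,0.016,0.067],[-0.003,0,0.68]]]' && python3 go.py .552 .204 .143 -24
```

```text
t: 2.55
tool_pos: [0.5529, 0.2006, 0.2625]
tool_rot: [2.645, 1.692, 0.005]
contact_force: [0.2, -0.4, 0.6]
opening: 0.0856
grip_force: 0.0
t 2.55 pos [0.5529 0.2006 0.2625] F [ 0.2 -0.4  0.6] q [ 0.22 -0.06  1.63 -0.    1.57  0.65]
shift [ 0.0025 -0.0027  0.1195] turn [ 0.0033 -0.0016 -0.0139]
```

```bash
python3 -m jog '[[[0.0025,-0.002,0.04],[0.003,0,-0.01]],[[0.0025,-0.002,0.075],[0.003,0,-0.01]],[[0.0025,-0.002,0.105],[0.003,0,-0.01]],[[0.0025,-0.002,0.119],[0.003,0,-0.01]],[[0.0025,-0.002,0.119],[0.003,0,-0.01]]]' && python3 -m jog '[[[0,0,0],[0,0,0]],[[0,0,0],[0,0,0]],[[0,0,0],[0,0,0]],[[0,0,0],[0,0,0]],[[0,0,0],[0,0,0]]]' 0.1 60; python3 go.py .552 .204 .143 -24
```

```text
t: 3.05
tool_pos: [0.5503, 0.2037, 0.1403]
tool_rot: [-2.631, -1.712, 0.008]
contact_force: [-0.5, -0.5, 0.0]
opening: 0.0855
grip_force: 0.0
t: 3.55
tool_pos: [0.5526, 0.2052, 0.1442]
tool_rot: [-2.631, -1.714, -0.002]
contact_force: [-0.7, 0.3, 2.8]
opening: 0.0165
grip_force: 58.7
t 3.55 pos [0.5526 0.2052 0.1442] F [-0.7  0.3  2.8] q [0.23 0.01 1.76 0.   1.37 0.64]
shift [-0.0014 -0.      0.0012] turn [-0.0002 -0.002   0.003 ]
```

```bash
python3 -m jog '[[[0,0,-0.02],[0,0,0]],[[0,0,-0.05],[0,0,0]],[[0,0,-0.085],[0,0,0]],[[0,0,-0.12],[0,0,0]],[[0,0,-0.14],[0,0,0]]]' && python3 - <<'E'
from station import ctrl, optics
import cv2,pickle
from h import *
o=ctrl.get_obs();d={}
for n in('scene','top'): d[n]=optics.get_image(n)
pickle.dump((o,d),open('d1.pkl','wb'))
t=d['top']['image'];s=d['scene']['image']
for n,im,(a,b,e,f) in(('top',t,(165,205,295,335)),('scene',s,(160,215,270,330))):
    h=cv2.cvtColor(im[a:b,e:f],cv2.COLOR_BGR2HSV);m=(((h[...,0]<8)|(h[...,0]>172))&(h[...,1]>160)&(h[...,2]>110)).astype(np.uint8)
    N,l,S,C=cv2.connectedComponentsWithStats(m)
    for i in range(1,N):
        if S[i,4]>4: print(n,S[i]+[e,a,0,0,0],C[i]+[e,a])
im=np.zeros((600,800,3),np.uint8)
im[:300,:]=cv2.resize(t[150:222,180:372],(800,300),interpolation=2);im[300:,:560]=cv2.resize(s[150:225,200:340],(560,300),interpolation=2)
cv2.imwrite('pics/d1.png',im)
E
```

```text
t: 4.05
tool_pos: [0.5528, 0.2049, 0.2858]
tool_rot: [-2.632, -1.715, -0.004]
contact_force: [-0.3, -0.1, -2.5]
opening: 0.0167
grip_force: 58.8
scene [290 162  11  10  65] [295.03076923 166.38461538]
scene [308 172   7   5  15] [311.86666667 174.        ]
scene [301 178  11   6  30] [306.13333333 180.56666667]
```

View pics/d1.png

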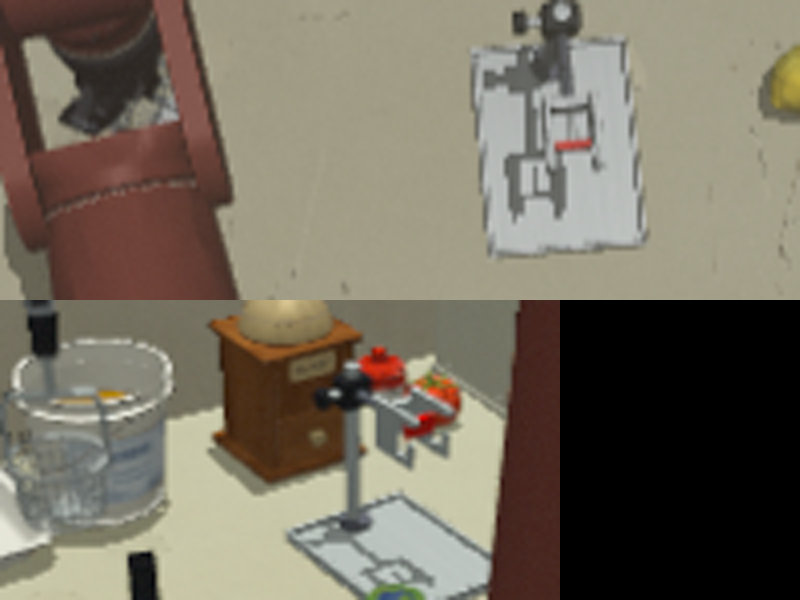

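```bash
python3 - <<'E'
import pickle
from h import *
o,d=pickle.load(open('d1.pkl','rb'));t,s=d['top'],d['scene']
T=lambda u,v:(180+u/4.1667,150+v/4.1667)
print('keeper',tri([ray(t,T(574,146)),ray(s,(306.1,180.6))]))
print('clamp',tri([ray(t,T(560,13)),ray(s,(288,167))]))
print('clamp@.165',plane(t,T(560,13),.165),'keeper@.15',plane(t,T(574,146),.15))
C=[plane(t,T(*p),.012)[:2] for p in((473,47),(626,40),(645,243),(492,255))]
for p in C:print(p.round(4))
a=lambda v:round(float(np.degrees(np.arctan2(v[1],v[0]))),2)
print(a(C[0]-C[3]),a(C[1]-C[2]),a(C[0]-C[1])-90,a(C[3]-C[2])-90)
m=sum(C)/4;print('centre',m, 'len',np.linalg.norm(C[0]-C[3]),np.linalg.norm(C[0]-C[1]))
y=np.radians(3);e=np.array([np.cos(y),np.sin(y)]);og=m-e*(87.5-70)*1e-3
print('origin',og,'post',og+e*.09)
E
```

```text
keeper (array([ 0.53146566, -0.10555457,  0.14717521]), [0.002225828916817012, 0.0022258289168170286])
clamp (array([ 0.63265466, -0.09529078,  0.15951705]), [0.000907298149987405, 0.0009072981499871736])
clamp@.165 [ 0.63168056 -0.09412889  0.165     ] keeper@.15 [ 0.53215669 -0.10349423  0.15      ]
[ 0.6444 -0.0324]
[ 0.6489 -0.1594]
[ 0.4784 -0.1703]
[ 0.4699 -0.0452]
4.21 3.65 2.010000000000005 3.8900000000000006
centre [ 0.56037963 -0.10183299] len 0.17502807269303622 0.1270844051054275
origin [ 0.54290361 -0.10274887] post [ 0.63278027 -0.09803863]
```

```bash
python3 go.py .45 -.108 .28 3.5
```

```text
t 4.15 pos [0.5537 0.2052 0.2868] F [ 1.6 -0.5 -3.4] q [ 0.23 -0.07  1.6   0.    1.61  0.64]
shift [-0.3284  0.0317  0.0054] turn [ 0.0049 -0.0036 -0.4769]
```

```bash
python3 -m jog '[[[-0.03,0.003,0],[0,0,-0.08]],[[-0.072,0.007,0],[0,0,-0.18]],[[-0.118,0.011,0],[0,0,-0.28]],[[-0.164,0.016,0],[0,0,-0.38]],[[-0.21,0.02,0.002],[0.003,0,-0.475]]]' && python3 go.py .45 -.108 .28 3.5
```

```text
t: 4.65
tool_pos: [0.4839, 0.0034, 0.278]
tool_rot: [-2.145, -2.286, 0.005]
contact_force: [0.2, -0.8, -2.5]
opening: 0.0167
grip_force: 58.8
t 4.65 pos [0.4839 0.0034 0.278 ] F [ 0.2 -0.8 -2.5] q [-0.15 -0.32  1.83  0.    1.64 -0.21]
shift [-0.109 -0.041 -0.002] turn [-0.0071 -0.0025  0.0028]
```

```bash
python3 -m jog '[[[-0.04,-0.018,-0.003],[0,0,0]],[[-0.08,-0.033,-0.003],[0,0,0]],[[-0.109,-0.041,-0.002],[0,0,0.003]],[[-0.109,-0.041,-0.002],[0,0,0.003]]]' && python3 - <<'E'
from station import ctrl, optics
import cv2,pickle
o=ctrl.get_obs();d={}
for n in('scene','top','wrist'): d[n]=optics.get_image(n)
pickle.dump((o,d),open('d2.pkl','wb'))
cv2.imwrite('pics/w2.png',d['wrist']['image'])
E
python3 go.py .46 -.1075 .191 3.5
```

```text
t: 5.05
tool_pos: [0.4493, -0.1095, 0.2798]
tool_rot: [-2.16, -2.272, 0.007]
contact_force: [-0.7, -0.4, -3.0]
opening: 0.0165
grip_force: 58.7
t 5.2 pos [ 0.4505 -0.1058  0.2807] F [-0.2  0.8 -2.5] q [-0.39 -0.38  1.87  0.    1.66 -0.45]
shift [-0.0026  0.0099  0.0897] turn [-0.0062 -0.0046 -0.0051]
```

View pics/w2.png

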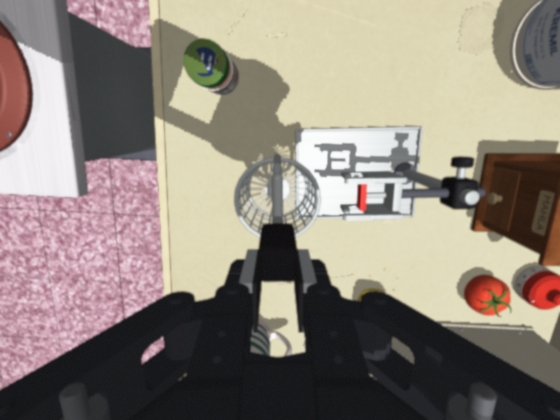

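The wrist view shows the basket held straight with its cup centred at (278,197). The hook's keeper is at (362,196) and its cheeks are at rows 178 and 213. I'll check the stand's y with this view.

```bash
python3 - <<'E'
import pickle
from h import *
o,d=pickle.load(open('d2.pkl','rb'));w=d['wrist'];c=wcam(w,o)
im=w['image'];h=cv2.cvtColor(im,cv2.COLOR_BGR2HSV)
m=(((h[...,0]<8)|(h[...,0]>172))&(h[...,1]>160)&(h[...,2]>110));m[:,:340]=0;m[:,390:]=0;m[:170]=0;m[225:]=0
v,u=np.nonzero(m);print(len(u),u.min(),u.max(),v.min(),v.max())
print('keeper left-mid @.153',plane(c,(u.min(),(v.min()+v.max())/2),.153),plane(c,(u.max(),(v.min()+v.max())/2),.153))
print('clamp@.165',plane(c,(461,193),.165))
print('bar/cup',plane(c,(278,197),.15+.05-.012))
# tray corners
C=[plane(c,p,.012) for p in((298,127),(420,127),(412,217),(300,219))];print(np.round(C,4))
print(tri([ray(c,(u.mean(),v.mean())),ray(d['top'],(317.8,185))]))
# where stem meets: project expected bar ends and grip for current pose
R=cv2.Rodrigues(np.array(o['tool_rot']))[0];p=o['tool_pos'];g=p+np.array([0,0,.009])
print(proj(c,[g,p+[0,0,-.044],p+[0,0,-.044]+.037*R[:,0],p+[0,0,-.044]-.037*R[:,0]]))
E
```

```text
141 359 365 186 210
keeper left-mid @.153 [ 0.52843387 -0.10636527  0.153     ] [ 0.53431826 -0.10605289  0.153     ]
clamp@.165 [ 0.61983734 -0.09385687  0.165     ]
bar/cup [ 0.44855763 -0.10143793  0.188     ]
[[ 0.4718 -0.0429  0.012 ]
 [ 0.6378 -0.0344  0.012 ]
 [ 0.6487 -0.1622  0.012 ]
 [ 0.4838 -0.1741  0.012 ]]
(array([ 0.52811432, -0.10274315,  0.16694674]), [0.0008845357756577802, 0.0008845357756578273])
[[277.33368147 251.7693192 ]
 [277.96536438 222.75765247]
 [278.01426536 172.03471834]
 [277.92069002 269.09648994]]
```

```bash
python3 -m jog '[[[-0.001,0.005,0.03],[-0.005,-0.003,-0.003]],[[-0.001,0.01,0.06],[-0.005,-0.003,-0.003]],[[-0.001,0.01,0.08],[-0.005,-0.003,-0.003]],[[-0.001,0.01,0.09],[-0.005,-0.003,-0.003]],[[-0.001,0.01,0.09],[-0.005,-0.003,-0.003]]]' && python3 -m jog '[[[0,0.0,0],[0,0,0]],[[0,0,0],[0,0,0]]]' && python3 go.py .505 -.105 .191 3.5
```

```text
t: 5.7
tool_pos: [0.4598, -0.1056, 0.1904]
tool_rot: [-2.151, -2.286, 0.002]
contact_force: [-0.2, -0.1, -3.2]
opening: 0.0166
grip_force: 59.5
t: 5.9
tool_pos: [0.4618, -0.1071, 0.1944]
tool_rot: [2.151, 2.283, 0.002]
contact_force: [-0.2, 0.4, -2.4]
opening: 0.0167
grip_force: 59.5
t 5.9 pos [ 0.4618 -0.1071  0.1944] F [-0.2  0.4 -2.4] q [-0.38 -0.32  1.97 -0.    1.49 -0.44]
shift [-0.0005  0.0433  0.0035] turn [ 0.0039  0.0023 -0.0016]
```

```bash
python3 -m jog '[[[0,0.01,0.003],[0.003,0.001,0]],[[0,0.02,0.003],[0.003,0.001,0]],[[0,0.03,0.003],[0.003,0.001,0]],[[0,0.04,0.003],[0.003,0.001,0]],[[0,0.04,0.003],[0.003,0.001,0]]]' && python3 - <<'E'
from station import ctrl, optics
import cv2,pickle
d={};z=[]
for i in range(4):
    z.append(ctrl.get_obs()['tool_pos'])
    if i<3: n=('scene','top','wrist')[i];o=ctrl.get_obs();d[n]=optics.get_image(n)
print(np.round(z,4) if 0 else [[round(float(a),4) for a in p] for p in z])
pickle.dump((o,d),open('d3.pkl','wb'))
s=d['scene']['image'];w=d['wrist']['image']
import numpy as np
im=np.zeros((600,800,3),np.uint8);im[:,:400]=cv2.resize(s[140:230,255:315],(400,600),interpolation=2);im[:300,400:]=cv2.resize(w[130:250,230:390],(400,300),interpolation=2)
cv2.imwrite('pics/d3.png',im)
E
python3 go.py .52 -.105 .191 3.5
```

```text
t: 6.4
tool_pos: [0.502, -0.1046, 0.19]
tool_rot: [-2.154, -2.286, 0.001]
contact_force: [0.3, 0.3, -3.0]
opening: 0.0164
grip_force: 59.6
[[0.502, -0.1046, 0.19], [0.5012, -0.1046, 0.1897], [0.5008, -0.1045, 0.1896], [0.5005, -0.1045, 0.1895]]
t 6.55 pos [ 0.5005 -0.1045  0.1895] F [-0.6 -0.1 -2.4] q [-0.35 -0.21  1.89 -0.    1.47 -0.41]
shift [-0.0016  0.0194 -0.0016] turn [-0.0026 -0.0002 -0.0019]
```

View pics/d3.png

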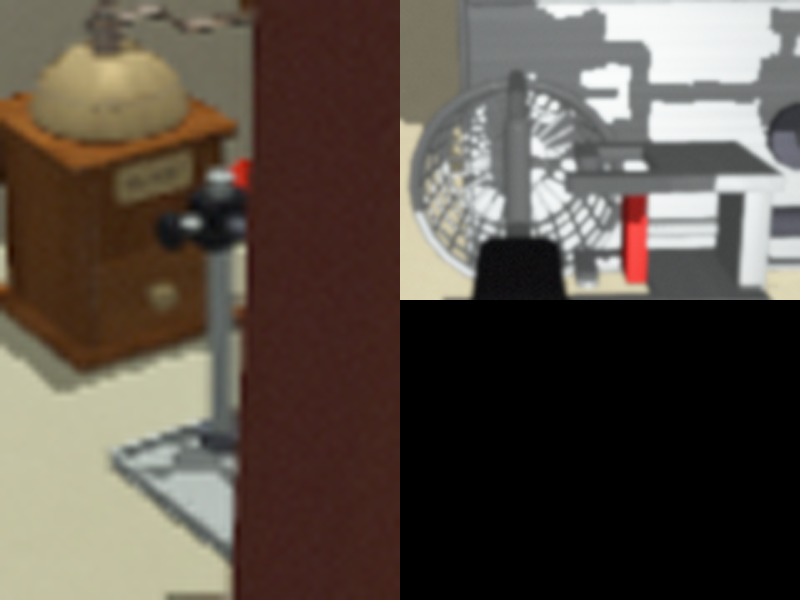

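```bash
python3 -m jog '[[[-0.001,0.004,-0.0015],[-0.002,0,-0.002]],[[-0.001,0.008,-0.0015],[-0.002,0,-0.002]],[[-0.001,0.012,-0.0015],[-0.002,0,-0.002]],[[-0.001,0.016,-0.0015],[-0.002,0,-0.002]],[[-0.001,0.016,-0.0015],[-0.002,0,-0.002]]]'; python3 -m jog '[[[0,0,0],[0,0,0]],[[0,0,0],[0,0,0]]]'
```

```text
t: 7.05
tool_pos: [0.5172, -0.1046, 0.1911]
tool_rot: [2.152, 2.288, 0.0]
contact_force: [0.4, -0.2, -3.1]
opening: 0.0168
grip_force: 59.5
t: 7.25
tool_pos: [0.5166, -0.1046, 0.191]
tool_rot: [-2.153, -2.288, 0.0]
contact_force: [0.6, 1.3, -3.1]
opening: 0.0165
grip_force: 59.6
```

Baseline force is about (0.3, 0.3, -2.9) N. Next I'll feel forward in 1 mm steps.

```bash
for i in 1; do python3 -m jog '[[[0,0.0015,0],[0,0,0]],[[0,0.003,0],[0,0,0]],[[0,0.0045,0],[0,0,0]],[[0,0.006,0],[0,0,0]],[[0,0.006,0],[0,0,0]]]'; done; python3 -m jog '[[[0,0.001,0],[0,0,0]],[[0,0.002,0],[0,0,0]],[[0,0.002,0],[0,0,0]]]'
```

```text
t: 7.75
tool_pos: [0.5229, -0.1042, 0.1911]
tool_rot: [2.152, 2.288, 0.0]
contact_force: [0.1, 0.9, -2.8]
opening: 0.0166
grip_force: 59.5
t: 8.05
tool_pos: [0.5248, -0.1041, 0.1911]
tool_rot: [2.153, 2.288, 0.0]
contact_force: [-0.3, -0.2, -3.3]
opening: 0.0165
grip_force: 59.5
```

```bash
python3 -m jog '[[[0,0.001,0],[0,0,0]],[[0,0.002,0],[0,0,0]],[[0,0.002,0],[0,0,0]]]'
```

```text
t: 8.35
tool_pos: [0.5268, -0.104, 0.1911]
tool_rot: [2.152, 2.288, 0.0]
contact_force: [0.7, -0.3, -3.7]
opening: 0.0167
grip_force: 59.5
```

```bash
python3 -m jog '[[[0,0.001,0],[0,0,0]],[[0,0.002,0],[0,0,0]],[[0,0.002,0],[0,0,0]]]'; python3 -m jog '[[[0,0.001,0],[0,0,0]],[[0,0.001,0],[0,0,0]]]'
```

```text
t: 8.65
tool_pos: [0.5285, -0.1039, 0.191]
tool_rot: [-2.152, -2.288, 0.001]
contact_force: [-1.8, -0.1, -1.2]
opening: 0.0162
grip_force: 59.8
t: 8.85
tool_pos: [0.5296, -0.1038, 0.1911]
tool_rot: [-2.152, -2.288, 0.0]
contact_force: [-2.1, -0.5, -1.6]
opening: 0.0164
grip_force: 59.8
```

```bash
python3 -m jog '[[[0,0.001,0],[0,0,0]],[[0,0.001,0],[0,0,0]]]'; python3 -m jog '[[[0,0.001,0],[0,0,0]],[[0,0.001,0],[0,0,0]],[[0,0.001,0],[0,0,0]]]'
```

```text
t: 9.05
tool_pos: [0.5306, -0.1038, 0.191]
tool_rot: [-2.152, -2.288, 0.0]
contact_force: [-2.8, 1.7, -1.0]
opening: 0.0165
grip_force: 59.7
t: 9.35
tool_pos: [0.5316, -0.1037, 0.1911]
tool_rot: [-2.153, -2.288, 0.0]
contact_force: [-2.1, 0.4, -1.4]
opening: 0.0164
grip_force: 59.7
```

```bash
cat > avg.py <<'E'
from station import ctrl,optics
import numpy as np
F=[];W=[]
for i in range(8):
    optics.get_image('top');o=ctrl.get_obs();F.append(o['contact_force']);W.append(o['wrist_torque'])
print('t',o['t'],'F',np.mean(F,0).round(2),'M',np.mean(W,0).round(3),'pos',o['tool_pos'].round(4))
E
python3 avg.py; python3 -m jog '[[[0,0.001,0],[0,0,0]],[[0,0.001,0],[0,0,0]]]'; python3 avg.py
```

```text
t 9.75 F [-2.73 -0.31 -2.11] M [-0.054  0.678  0.015] pos [ 0.5317 -0.1037  0.1911]
t: 9.95
tool_pos: [0.5326, -0.1036, 0.1911]
tool_rot: [-2.153, -2.288, 0.0]
contact_force: [-2.6, -0.3, -1.8]
opening: 0.0164
grip_force: 59.7
t 10.35 F [-3.15 -0.06 -1.87] M [-0.036  0.774  0.028] pos [ 0.5327 -0.1037  0.1911]
```

```bash
python3 -m jog '[[[0,0,0.0015],[0,0,0]],[[0,0,0.003],[0,0,0]],[[0,0,0.004],[0,0,0]],[[0,0,0.004],[0,0,0]]]'; python3 -m jog '[[[0,0,0.001],[0,0,0]],[[0,0,0.002],[0,0,0]],[[0,0,0.002],[0,0,0]]]'; python3 avg.py
```

```text
t: 10.75
tool_pos: [0.5326, -0.1036, 0.1868]
tool_rot: [-2.153, -2.288, 0.0]
contact_force: [-3.1, -0.5, -1.2]
opening: 0.0168
grip_force: 59.6
t: 11.05
tool_pos: [0.5326, -0.1036, 0.1849]
tool_rot: [-2.153, -2.288, -0.0]
contact_force: [-3.5, 0.1, -1.6]
opening: 0.0166
grip_force: 59.7
t 11.45 F [-3.55 -0.31 -1.43] M [-0.054  0.782  0.001] pos [ 0.5326 -0.1036  0.185 ]
```

```bash
python3 -m jog '[[[0,0,0.001],[0,0,0]],[[0,0,0.002],[0,0,0]],[[0,0,0.002],[0,0,0]]]'; python3 -m jog '[[[0,0,0.001],[0,0,0]],[[0,0,0.002],[0,0,0]],[[0,0,0.002],[0,0,0]]]'; python3 avg.py
```

```text
t: 11.75
tool_pos: [0.5327, -0.1037, 0.183]
tool_rot: [2.153, 2.288, 0.0]
contact_force: [-2.7, -0.5, -1.5]
opening: 0.0163
grip_force: 59.8
t: 12.05
tool_pos: [0.5326, -0.1037, 0.1809]
tool_rot: [-2.153, -2.288, 0.0]
contact_force: [-3.9, -0.6, -1.1]
opening: 0.0162
grip_force: 59.8
t 12.45 F [-3.6  -0.5  -1.71] M [-0.1    0.785 -0.006] pos [ 0.5326 -0.1036  0.1809]
```

```bash
python3 -m jog '[[[0,0,0.001],[0,0,0]],[[0,0,0.002],[0,0,0]],[[0,0,0.003],[0,0,0]],[[0,0,0.003],[0,0,0]]]'; python3 -m jog '[[[0,0,0.001],[0,0,0]],[[0,0,0.002],[0,0,0]],[[0,0,0.002],[0,0,0]]]'; python3 avg.py
```

```text
t: 12.85
tool_pos: [0.5327, -0.1036, 0.178]
tool_rot: [2.153, 2.288, 0.0]
contact_force: [-4.5, 0.4, -1.2]
opening: 0.0169
grip_force: 59.8
t: 13.15
tool_pos: [0.5326, -0.1036, 0.1759]
tool_rot: [-2.152, -2.288, 0.0]
contact_force: [-3.4, -0.3, -1.5]
opening: 0.0169
grip_force: 59.8
t 13.55 F [-3.45 -0.18 -1.82] M [-0.075  0.796 -0.009] pos [ 0.5326 -0.1036  0.1759]
```

```bash
python3 -m jog '[[[0,0,0.001],[0,0,0]],[[0,0,0.0015],[0,0,0]],[[0,0,0.0015],[0,0,0]]]'; python3 -m jog '[[[0,0,0.001],[0,0,0]],[[0,0,0.001],[0,0,0]]]';python3 avg.py
```

```text
t: 13.85
tool_pos: [0.5327, -0.1036, 0.1747]
tool_rot: [2.153, 2.288, 0.0]
contact_force: [-4.4, -0.4, -0.6]
opening: 0.0167
grip_force: 59.9
t: 14.05
tool_pos: [0.5327, -0.1036, 0.1735]
tool_rot: [2.153, 2.288, 0.0]
contact_force: [-3.2, -0.4, -1.1]
opening: 0.0164
grip_force: 59.9
t 14.45 F [-3.41 -0.49 -0.61] M [-0.08   0.827  0.021] pos [ 0.5327 -0.1036  0.1735]
```

```bash
python3 -m jog '[[[0,0,0.001],[0,0,0]],[[0,0,0.001],[0,0,0]]]';python3 avg.py; python3 -m jog '[[[0,0,0.001],[0,0,0]],[[0,0,0.001],[0,0,0]]]';python3 avg.py
```

```text
t: 14.65
tool_pos: [0.5329, -0.1037, 0.173]
tool_rot: [2.152, 2.288, 0.001]
contact_force: [-2.9, -0.5, 1.2]
opening: 0.0167
grip_force: 60.1
t 15.05 F [-3.85 -0.73  1.76] M [-0.102  0.873 -0.004] pos [ 0.5329 -0.1038  0.173 ]
t: 15.25
tool_pos: [0.5333, -0.1039, 0.1729]
tool_rot: [2.151, 2.287, 0.001]
contact_force: [-4.0, -1.0, 5.9]
opening: 0.0163
grip_force: 60.9
t 15.65 F [-4.44 -0.4   5.31] M [-0.085  0.998  0.008] pos [ 0.5333 -0.1038  0.1728]
```

Floor contact came at TCP z 0.173, exactly where the bar height should be 0.129. I'll back off the press and relieve the x load before letting go.

```bash
python3 -m jog '[[[0,0,-0.001],[0,0,0]],[[0,-0.001,-0.001],[0,0,0]],[[0,-0.001,-0.001],[0,0,0]]]';python3 avg.py; python3 -m jog '[[[0,-0.001,0],[0,0,0]],[[0,-0.001,0],[0,0,0]]]';python3 avg.py
```

```text
t: 15.95
tool_pos: [0.5321, -0.1038, 0.1729]
tool_rot: [2.152, 2.287, 0.001]
contact_force: [-2.5, -0.9, 3.1]
opening: 0.0161
grip_force: 60.6
t 16.35 F [-2.43 -0.89  3.44] M [-0.142  0.495  0.007] pos [ 0.532  -0.1038  0.1729]
t: 16.55
tool_pos: [0.5312, -0.1039, 0.1729]
tool_rot: [2.152, 2.287, 0.001]
contact_force: [-1.3, -0.7, 3.7]
opening: 0.0162
grip_force: 60.7
t 16.95 F [-0.67 -1.08  3.88] M [-0.152  0.12  -0.012] pos [ 0.531  -0.1038  0.1729]
```

```bash
python3 -m jog '[[[0,-0.0005,-0.0005],[0,0,0]],[[0,-0.0005,-0.0008],[0,0,0]]]';python3 avg.py; python3 - <<'E'
from station import optics
import cv2,numpy as np
w=optics.get_image('wrist')['image'];s=optics.get_image('scene')['image']
im=np.zeros((600,800,3),np.uint8);im[:,:600]=cv2.resize(w[130:270,210:350],(600,600),interpolation=2);im[:300,600:]=cv2.resize(s[140:230,250:310],(200,300),interpolation=2)
cv2.imwrite('pics/w4.png',im)
E
```

```text
t: 17.15
tool_pos: [0.5301, -0.1037, 0.173]
tool_rot: [-2.153, -2.288, -0.0]
contact_force: [0.6, -0.4, 0.9]
opening: 0.0166
grip_force: 60.3
t 17.55 F [-0.06 -1.19  1.07] M [-0.184 -0.067 -0.02 ] pos [ 0.5299 -0.1037  0.173 ]
```

View pics/w4.png

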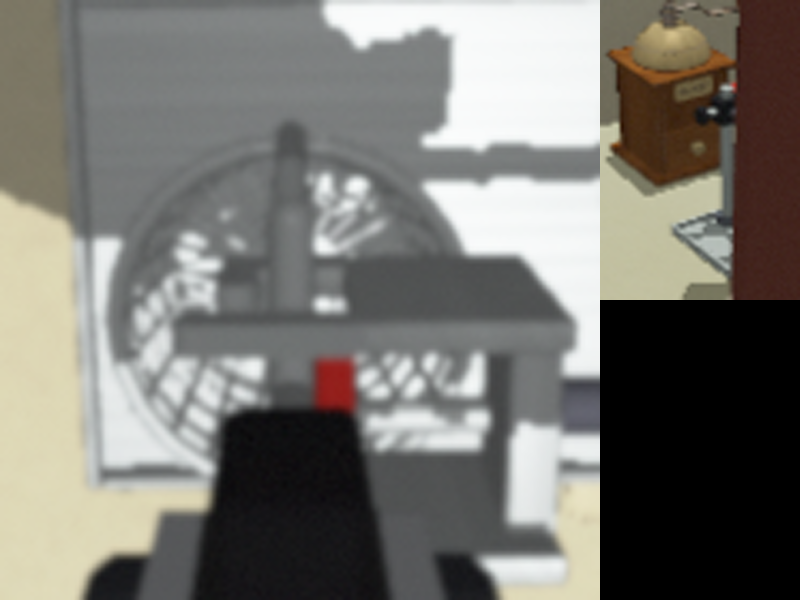

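The bar lies behind the lip at crop (240,290), with the keeper at (335,385) beside the stem. The residual load is near zero, so I'll open the fingers.

```bash
python3 -m jog '[[[0,0,0],[0,0,0]],[[0,0,0],[0,0,0]],[[0,0,0],[0,0,0]],[[0,0,0],[0,0,0]]]' 0.6 && python3 -m jog '[[[0,0,-0.01],[0,0,0]],[[0,0,-0.03],[0,0,0]],[[0,0,-0.06],[0,0,0]],[[0,0,-0.1],[0,0,0]],[[0,0,-0.13],[0,0,0]]]' && python3 -m jog '[[[0,0,0],[0,0,0]],[[0,0,0],[0,0,0]],[[0,0,0],[0,0,0]],[[0,0,0],[0,0,0]],[[0,0,0],[0,0,0]]]' && python3 - <<'E'
from station import optics,ctrl
import cv2,numpy as np,pickle
o=ctrl.get_obs();w=optics.get_image('wrist');t=optics.get_image('top')
pickle.dump((o,w,t),open('d5.pkl','wb'))
cv2.imwrite('pics/w5.png',w['image'])
E
```

```text
t: 18.05
tool_pos: [0.5302, -0.1037, 0.1734]
tool_rot: [2.152, 2.288, 0.0]
contact_force: [1.0, -0.2, -0.7]
opening: 0.0511
grip_force: 0.0
t: 18.55
tool_pos: [0.5306, -0.1039, 0.3069]
tool_rot: [2.151, 2.286, 0.002]
contact_force: [-0.1, 0.8, -0.5]
opening: 0.0513
grip_force: 0.0
t: 19.05
tool_pos: [0.5296, -0.1037, 0.3018]
tool_rot: [-2.151, -2.286, 0.001]
contact_force: [-0.3, 0.0, -0.3]
opening: 0.0513
grip_force: 0.0
```

View pics/w5.png

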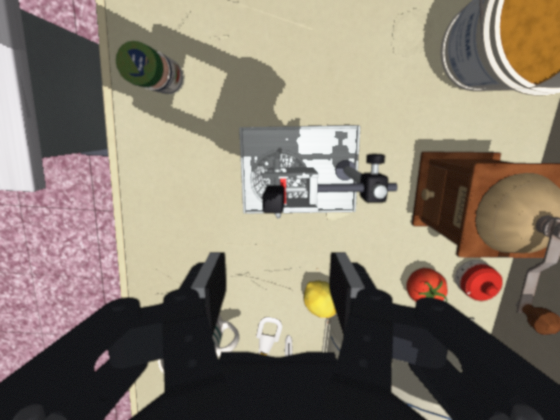

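The basket hangs in the hook with its grip at (273,198), and the shaker at (140,60) is undisturbed. I'll check the grip's position and stillness, let it settle, then hand in if it fits.

```bash
python3 -m jog '[[[0,0,0],[0,0,0]],[[0,0,0],[0,0,0]],[[0,0,0],[0,0,0]],[[0,0,0],[0,0,0]],[[0,0,0],[0,0,0]]]' >/dev/null; python3 -m jog '[[[0,0,0],[0,0,0]],[[0,0,0],[0,0,0]],[[0,0,0],[0,0,0]],[[0,0,0],[0,0,0]],[[0,0,0],[0,0,0]]]' >/dev/null; python3 - <<'E'
from station import optics,ctrl
from h import *
for k in range(3):
    o=ctrl.get_obs();w=optics.get_image('wrist');c=wcam(w,o);g=w['image'].max(2)[180:218,258:292]
    m=(g<45).astype(np.uint8);n,l,s,ce=cv2.connectedComponentsWithStats(m);i=1+np.argmax(s[1:,4])
    uv=ce[i]+[258,180];print(s[i],uv,plane(c,uv,.192).round(4))
x=np.array([.530,-.104,.182]);print('expected',proj(c,[x,x+[0,0,.02],x-[0,0,.02]]).round(1))
E
```

```text
[  4   5  21  22 222] [271.47747748 192.56756757] [ 0.5242 -0.0966  0.192 ]
[  4   5  20  23 223] [271.38565022 192.59641256] [ 0.524  -0.0966  0.192 ]
[  4   5  20  22 223] [271.42600897 192.60986547] [ 0.5241 -0.0966  0.192 ]
expected [[277.3 198.2]
 [277.3 203.3]
 [277.3 193.7]]
```

The basket is still, but the grip reads about 5 mm toward -x from where I expected it. I'll move the arm aside, clearing the scene camera, and measure the tilt.

```bash
python3 -m jog '[[[0.03,0,-0.01],[0,0,0]],[[0.075,0,-0.02],[0,0,0]],[[0.12,0,-0.02],[0,0,0]],[[0.165,0,-0.02],[0,0,0]],[[0.2,0,-0.02],[0,0,0]]]'|head -2; python3 -m jog '[[[0.04,0,0],[0,0,0]],[[0.08,0,0],[0,0,0]],[[0.11,0,0],[0,0,0]],[[0.11,0,0],[0,0,0]]]'|head -2;  python3 - <<'E'
from station import optics,ctrl
from h import *
import pickle
o=ctrl.get_obs();d={n:optics.get_image(n) for n in('scene','top','wrist')};pickle.dump((o,d),open('d6.pkl','wb'))
c={'scene':d['scene'],'top':d['top'],'wrist':wcam(d['wrist'],o)}
b=np.array([.529,-.104,.129])
for n in c:
    e=proj(c[n],[b+[0,0,.053],b+[0,0,.033],b+[0,0,.073],b,b-[0,0,.1]]).round(1);print(n,'exp',e.tolist())
    u,v=e[0].astype(int)
    if not(20<u<540 and 20<v<400):continue
    g=d[n]['image'].max(2)[v-16:v+17,u-16:u+17];m=(g<60).astype(np.uint8);N,l,s,ce=cv2.connectedComponentsWithStats(m)
    for i in range(1,N):
        if s[i,4]>12:print(n,s[i]+[u-16,v-16,0,0,0],(ce[i]+[u-16,v-16]).round(1))
    if n=='scene':
        for r in g:print(''.join('#' if x<60 else '+' if x<100 else '.' for x in r))
E
```

```text
t: 20.8
tool_pos: [0.5176, 0.098, 0.3237]
t: 21.2
tool_pos: [0.5106, 0.2086, 0.3232]
scene exp [[305.6, 171.5], [305.5, 176.9], [305.7, 165.9], [305.3, 185.8], [304.9, 211.4]]
scene [303 166   8  13  77] [306.3 172.1]
scene [289 169   4   4  13] [290.5 170.6]
.................................
.................................
.................................
.................................
++...............................
++...............................
.................................
.................................
.................................
.................................
.................................
................+##+.............
...............######............
++............+#######...........
+##+..........+######............
####+.........+######............
####+.........#######............
#+##+....+....#######+...........
+.++..........#######............
#++...........#######............
##+++.........#######............
#+..+++.....++#######............
+....+.......++######+...........
.....++..+......+##++............
......+++++......++..............
.....+++..+++...++...............
.....+.+++++.+++++...............
.....+++++......+++..............
.....+++++......+++..............
.....+++++.......+...............
.....+++++.......+...+...........
......++..........++++...........
+............++......+...........
top exp [[318.7, 184.0], [318.2, 185.3], [319.2, 182.7], [317.5, 187.3], [315.3, 193.0]]
wrist exp [[275.8, 427.8], [275.8, 413.9], [275.7, 443.0], [276.0, 393.7], [276.3, 346.5]]
```

```bash
python3 - <<'E'
import pickle
o,d=pickle.load(open('d6.pkl','rb'))
g=d['top']['image'].max(2)[172:200,304:334]
for i,r in enumerate(g):print(172+i,''.join('#' if x<60 else '+' if x<100 else '-' if x<140 else '.' for x in r))
im=d['scene']['image'].max(2)[160:225,285:330]
for i,r in enumerate(im):print(160+i,''.join('#' if x<60 else '+' if x<110 else '-' if x<150 else '.' for x in r))
E
```

```text
172 .---......-+--............-...
173 ..--.............-........-...
174 ..--..-..........-........-...
175 ..--..-......---++............
176 ..---.-.++++++---+............
177 ..---.-.------...+-.........-.
178 ..---.-...---....+-........--.
179 ..---.-..--+-.--.+-........-..
180 ..-----...-+-.---+-........-..
181 ..----+..--++-++++-........-..
182 ..----+..-+++++++++........-..
183 ..+-+-+-..-++++++++...........
184 ..-++-+....++++++++..-........
185 ..+++-+..-.++++++++...........
186 .-+++++..-+++++++++..-..-....-
187 --+----..-+++++++++..----...--
188 ----..--..+++++++-+..--+-...--
189 ++------..+++-.-+.+-----....-.
190 +++--..+-.----..----++-.....-.
191 +++--.-+-.----...--.+--.....-.
192 ---.----..----...--.---.....-.
193 -----+--------....+---......-.
194 -+---+--+-+++-...-+---......-.
195 --.--+----++++--.-++-.........
196 -----+-----++------+-.........
197 ---+---+---++--.--.-.........-
198 -----.------..-..............-
199 -------.--.-.................-
160 ++#+++---------------------------------------
161 #+#+-----------------------------------------
162 ++++---+...-----
[... 2429 characters left out ...]

211 ...--.......-----.------...-...---...........
212 ....--......-.---.+++--..---.....---.........
213 .....---....--.----.----...........--........
214 .......--....-----..--.--...........---......
215 ........-------+--------.-............--.....
216 .........----..----+-.....-............-+....
217 ......----......------....--............---..
218 .....---------..---------..--.............--.
219 +-.....-----..-----------..-............-+--.
220 ++-.....----...---------..---........-+++---.
221 --+-....-----------..-------.......++-++--...
222 ..-+-....------------..----.....-++----......
223 ...-++-.--+-----++--------...-++++---........
224 ....-+------------------...-+-+---...........
```

The grip matches the expected hanging pose within about 1 px in both views, so the tilt is at most about 0.06 rad, and the basket is still. I'm handing in.

```bash
python3 -c "
from station import job
print(job.finish_job())"
```

```text
the job is handed in; nothing more can be done
None
```

The basket hangs in the hook with its crossbar on the throat floor; it looked still and upright in the last images, and the job is handed in (no verdict was returned; I rechecked only the shaker, not the mug or jar).

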